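Ready the winder and find the watch tin by weight

TASK

The watch in the heaviest of the three closed tins goes on the winder next: first reset the winder by pulling its slide knob all the way out and pushing it fully home again. Then heft the tins to feel which is the heaviest, standing the lighter ones back upright on the desk where they stood and leaving everything else in its place. Finish while holding the heaviest tin upright and still in the gripper, a good 15 cm above the desk and clear of everything else; do not put it down.

Things in the scene. Friction and masses are not known exactly. Their poses are not given: they have to be found in the camera images.
- tin_a: Closed round aluminium tin, a plain cylinder 54 mm in diameter and 64 mm high (the lid's faint edge 46 mm up), standing on the desk; origin at the centre of its underside, z up. One of three identical tins of different hidden weight: each 100 to 560 g, the heaviest at least 90 g heavier than any other; which one it is, and where it stands, changes from start to start.
- tin_b: Closed round aluminium tin, a plain cylinder 54 mm in diameter and 64 mm high (the lid's faint edge 46 mm up), standing on the desk; origin at the centre of its underside, z up. One of three identical tins of different hidden weight: each 100 to 560 g, the heaviest at least 90 g heavier than any other; which one it is, and where it stands, changes from start to start.
- tin_c: Closed round aluminium tin, a plain cylinder 54 mm in diameter and 64 mm high (the lid's faint edge 46 mm up), standing on the desk; origin at the centre of its underside, z up. One of three identical tins of different hidden weight: each 100 to 560 g, the heaviest at least 90 g heavier than any other; which one it is, and where it stands, changes from start to start.
- winder: Black watch winder, fixed to the desk at the left. Origin at desk height; its own -x axis points out of the front, roughly towards the middle of the desk (world -y). A low control plinth (180 mm wide, 70 mm high) forms the front, from 30 to 100 mm out from the origin along -x; behind it the glass-lidded case, 180 x 180 mm and 170 mm high, reaches to 150 mm along +x.
- knob_grip (a point): Centre of the head of the winder's slide knob: an aluminium cylinder 22 mm in diameter and 22 mm long, its axis level along the winder's x, 45 mm above the desk. When home it stands 31 mm out from the plinth's front face, on a 10 mm thick, 20 mm long stem. Moves with the knob; can be pinched from above across the winder's y.
- knob (a joint): Travel of the slide knob out of the winder, in m along the winder's -x: 0 = fully home, 0.032 = fully out, with a firm stop at each end. Friction of about 4 N keeps it where it is left (no spring). It may start up to 8 mm out.
- tweezers: Bystander: steel tweezers lying flat along their x axis, 120 x 9 mm, 9 mm high; origin under the middle.
- loupe: Bystander: black eye loupe, 28 mm in diameter, 26 mm high; origin under the middle.
- tray: Bystander: white ceramic tray, 100 x 190 mm, 18 mm high; origin under the middle.
- opener: Bystander: blue plastic case-back opener lying along its x axis, from 58 mm behind to 79 mm ahead of its origin, 28 mm wide, 16 mm high.
- stand: Bystander: clear acrylic stand, foot 70 x 90 mm, about 85 mm high; origin under the middle of the foot.
- unit_drawer0_handle (a point): Bystander: handle of the half-open shallow drawer (unit 75 mm high, at the right of the desk).
There are look-alikes about, which are no part of the job. Leave any red look-alike of the tin_c alone. What is shaped like the tin_b but green or red is not meant.

How it is judged:
By the outcome, as a careful person would: the job done as asked, in the order asked, and still so for the second after the job is handed in, while the arm keeps its last pose, push and grip.
It also fails if it takes over 70 s, if anything falls off the work surface, if the arm or the gripper's body presses on something with over 40 N, if the wrist force passes 120 N, or if a joint passes its speed limit or range.

ROBOT

A 7-joint arm with a two-finger parallel gripper is mounted at the origin on the work surface. World frame = base frame: x ahead of the robot, y to its left, z up, the work surface at z = 0. Lengths are in m, angles in rad, forces in N, time in s.
With the tool pointing down it reaches from about 0.4 to 0.85 m from the base axis. Payload 10.4 kg.
Tool frame: the origin (TCP) lies midway between the tips of the shut fingers; the grasp point (between the pads) lies 19 mm behind it; z points along the fingers, y is the line along which they close (so a half turn about z gives the same grasp; the last joint's range is limited). The gripper opens to 87 mm and grips with 3 to 60 N. Pads are 19 mm wide; open, the fingers measure 117 mm over their backs; the gripper's body (75 mm by 190 mm) begins 51 mm behind the grasp point.
Start: joints at [-1.156, 0.332, -0.065, 1.46, 0.022, 1.35, -0.088], TCP at [0.265, 0.566, 0.183] pointing down, gripper open.
Joint ranges: [-2.6, 2.6], [-0.5, 2.12], [-1.47, 1.34], [0.16, 2.42], [-1.27, 4.41], [0.06, 2.06], [-2.6, 2.6]. Speed limits (rad/s): [2.22, 2.22, 2.79, 2.79, 3.14, 3.14, 3.14].

INTERFACE

Orientations are given as a unit quaternion [x, y, z, w].
In Python, from bench import r gives the robot as it stands.
- The arm moves only by the tool arm_command, never from a script. Its argument "moves" is one flat list of numbers, 4 for each row, row after row: the shift along the tool's x, y, z in cm, then the turn about the tool's z in degrees. A call has 1 to 12 rows; each row shifts and turns the commanded pose from where the row before left it, along the tool's axes as they then stand; what a row does not reach is not made up. A row lasts 1/12 s, in which the tool goes at most 41.7 mm and 7.16 degrees, less where a joint would pass 70% of its speed; a pose out of reach is approached as far as the arm can. A call with a gripper value outside its range is refused whole. "fingers" is the opening in per cent of the stroke, from 0 (shut) to 100 (fully open), set as the call begins (left out, the last holds). The fingers move at their own pace and stop on an object; "squeeze" is the grip in N (left out, the last holds). Time passes only in rows, so rows that do not move let the fingers close. It gives the time, the measured TCP pose, the force, the opening and the grip force at its end, in the units of the state.
- r.read_state(): the state, without advancing time (a new reading comes with each control period).
- r.camera(name): name is "side" or "top"; returns the picture (420x560x3 uint8, red, green, blue); there is no depth.
- r.camera_info(name): a dict with "fx", "fy", "cx", "cy" (pixels), "k1" (the pictures are not rectified: a ray, as slopes to the right and down, at radius r is drawn at 1 + k1 r^2 times it, then the intrinsics apply), "origin" and "attitude" of the camera in the world. Camera axes: x right, y up, looking along -z (the intrinsics and any distortion apply to the point x, -y, -z); pixel columns grow to the right and rows downward; lengths in m; the calibration is good to about 2 mm. A picture is of the moment at which its call begins. camera_info takes no time and is no camera call.
- r.close_job(): hands the job in; it is judged then, once.
The state is a dict: "time": time; "joint_positions": joint angles; "joint_vel": joint speeds; "joint_torque": joint torques, N m; "ee_pos": TCP position; "eef_rot": TCP orientation; "ft_force": force on the tool from outside, world axes, zero at the start; "torque": the same for the moment, N m; "width": finger opening in m; "grip_force": force on a finger pad.
Only numpy, scipy, OpenCV 4.12 (cv2) and the standard library are available. Lean on these libraries where they do the work, as an engineer would, in place of code of your own. Each camera call takes 0.05 s, during which the arm holds its last target. There are 200 camera calls.

## Working session

There is one attempt and no reset: what is moved stays moved. The work goes in short steps, Python scripts to look and compute and a tool call to move; the robot and the scene stay as the last step left them, time stands still between calls to the robot, and variables do not carry over. Pictures are saved under pics/ and viewed, at most 10 in all, crops included, and the job is handed in when it is done.

Besides the shell and the picture viewer there is one more tool, called after ">>>" as a command line: name --argument value ..., lists and objects as JSON in quotes. arm_command: Moves the arm, as the interface text tells. Its arguments: {"type":"object","properties":{"moves":{"type":"array"},"fingers":{"type":"number"},"squeeze":{"type":"number"}},"required":["moves"]}

```bash
ls; mkdir -p pics; python3 - <<'E'
from bench import r
import cv2
for n in("top","side"):
    cv2.imwrite(f"pics/{n}0.png",r.camera(n)[:,:,::-1]); print(r.camera_info(n))
s=r.read_state(); print(s)
E
```

```text
pics
{'fx': 479.99438941452394, 'fy': 479.99438941452394, 'cx': 275.7434879002578, 'cy': 214.09329938879534, 'k1': -0.14911570640487926, 'origin': array([ 0.43580481, -0.05787364,  1.36867194]), 'attitude': array([-0.03309526,  0.04479539,  0.71351311, -0.69842474])}
{'fx': 411.5293139091829, 'fy': 411.5293139091829, 'cx': 277.58713044095174, 'cy': 212.35944006395934, 'k1': 0.03614789603645498, 'origin': array([ 0.29905358, -0.66585835,  0.86577234]), 'attitude': array([ 0.32822381, -0.07117907, -0.21268728,  0.91758748])}
{'time': 0.1, 'joint_positions': array([-1.15558578,  0.33281763, -0.06472732,  1.46088015,  0.02161368,
        1.34987593, -0.08848458]), 'joint_vel': array([ 1.99795886e-03, -1.82399777e-03, -6.18766203e-04, -3.51008804e-03,
        3.28989631e-04, -1.36400889e-03,  6.34187777e-05]), 'joint_torque': array([ 2.02581105e-03, -6.24536848e+01,  2.48451205e-02, -3.90716743e+01,
       -6.13552518e-02,  3.65398068e-02,  8.04012507e-05]), 'ee_pos': array([0.26479851, 0.5656912 , 0.18271711]), 'eef_rot': array([ 2.17129896e-01,  9.76142508e-01, -6.33124893e-04, -1.08988793e-04]), 'ft_force': array([0.58355133, 0.70360797, 0.15746308]), 'torque': array([-0.05554137,  0.04275607,  0.02264421]), 'grip_force': 0.0, 'width': 0.08679042349665286}
```

View pics/top0.png

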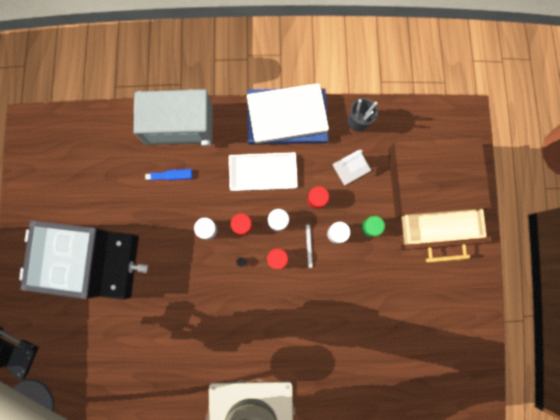

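View pics/side0.png

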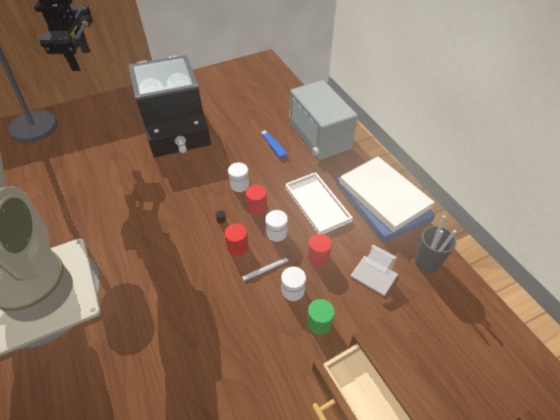

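The top view shows three pale tins at (205,228), (278,219) and (339,232). The look-alikes are red at (241,224), (318,196) and (277,259), and green at (374,226). The pale, uncoloured ones fit "aluminium". The knob is at about (138,268), the loupe at (241,261) and the tweezers at (310,247). Next I'll confirm this in an enlarged crop and locate everything.

```bash
cat > h.py <<'E'
import numpy as np, cv2
from scipy.spatial.transform import Rotation as R
def cam(i):
    K=np.array([[i["fx"],0,i["cx"]],[0,i["fy"],i["cy"]],[0,0,1]]); D=np.array([i["k1"],0,0,0,0.])
    M=R.from_quat(i["attitude"]).as_matrix()@np.diag([1,-1,-1]); return K,D,M,np.array(i["origin"])
def p2w(i,uv,z):
    K,D,M,o=cam(i); n=cv2.undistortPoints(np.array([[uv]],float),K,D)[0,0]
    d=M@[n[0],n[1],1]; return (o+d*(z-o[2])/d[2]).round(4)
def w2p(i,p):
    K,D,M,o=cam(i); return cv2.projectPoints(M.T@(np.atleast_2d(p)-o).T.astype(float) if 0 else ((np.atleast_2d(p)-o)@M)[:,None],np.zeros(3),np.zeros(3),K,D)[0][:,0]
E
python3 - <<'E'
from bench import r
from h import *
i=r.camera_info("top"); j=r.camera_info("side")
im=cv2.imread("pics/top0.png"); sd=cv2.imread("pics/side0.png")
hsv=cv2.cvtColor(im,cv2.COLOR_BGR2HSV)
for n,(u,v) in dict(t1=(205,228),t2=(278,219),t3=(339,232),r1=(241,224),r2=(318,196),r3=(277,259),g=(374,226)).items():
    p=hsv[v-16:v+17,u-16:u+17].astype(int)
    m=(p[...,2]>150)&(p[...,1]<70) if n[0]=='t' else (p[...,1]>190)&(p[...,2]>90)
    c,l,st,ce=cv2.connectedComponentsWithStats(m.astype(np.uint8)); k=1+st[1:,4].argmax()
    uv=ce[k]+[u-16,v-16]; w=p2w(i,uv,.06)
    print(n,uv.round(1),st[k],w,"side px of top centre",w2p(j,[w[0],w[1],.064]).round(0))
for n,uv,z in [("knobhead",(142,268),.045),("knobtip",(148,268),.045),("plinthcorner1",(137,235),.07),("plinthcorner2",(131,298),.07),("loupe",(241,261),.02),("tw1",(309,226),.005),("tw2",(311,268),.005)]: print(n,p2w(i,uv,z))
a=cv2.resize(im[170:310,90:290],(800,560),interpolation=3); b=cv2.resize(im[170:290,180:400],(800,436),interpolation=3); 
cv2.imwrite("pics/ca.png",a); 
cv2.imwrite("pics/cb.png",np.vstack([cv2.resize(im[180:280,190:400],(630,300),interpolation=3),np.hstack([cv2.resize(im[225:305,90:165],(281,300),interpolation=3),cv2.resize(sd[120:210,130:216],(349,300)[:2],interpolation=3)])]))
E
```

```text
t1 [204.2 227.7] [  5   5  22  23 388] [0.5469 0.1154 0.06  ] side px of top centre [[237. 169.]]
t2 [277.8 219.1] [  5   5  22  23 383] [ 0.5666 -0.0866  0.06  ] side px of top centre [[275. 218.]]
t3 [338.4 232. ] [  4   5  24  22 413] [ 0.5273 -0.2522  0.06  ] side px of top centre [[292. 276.]]
r1 [242.4 229.7] [ 6 14 21 13 55] [0.5395 0.0109 0.06  ] side px of top centre [[250. 195.]]
r2 [318.3 202.5] [ 7 10 20 18 61] [ 0.61   -0.1992  0.06  ] side px of top centre [[313. 245.]]
r3 [286.3 256. ] [24 10  3  7  7] [ 0.4651 -0.1073  0.06  ] side px of top centre [[241. 238.]]Traceback (most recent call last):
  File "<stdin>", line 9, in <module>
ValueError: attempt to get argmax of an empty sequence
```

```bash
python3 - <<'E'
from bench import r
from h import *
i=r.camera_info("top"); j=r.camera_info("side")
im=cv2.imread("pics/top0.png"); sd=cv2.imread("pics/side0.png")
for n,uv,z in [("r1",(241,224),.064),("r2",(318,196),.064),("r3",(277,259),.064),("g",(374,226),.064),("knobhead",(142,268),.045),("knobtip",(148,268),.045),("plinthcorner1",(137,235),.07),("plinthcorner2",(131,298),.07),("loupe",(241,261),.02),("tw1",(309,226),.005),("tw2",(311,268),.005)]: print(n,p2w(i,uv,z))
cv2.imwrite("pics/cb.png",np.vstack([cv2.resize(im[180:280,190:400],(630,300),interpolation=2),np.hstack([cv2.resize(im[225:305,90:165],(281,300),interpolation=2),cv2.resize(sd[120:210,130:235],(349,300),interpolation=2)])]))
E
```

```text
r1 [0.5547 0.0143 0.064 ]
r2 [ 0.6277 -0.1986  0.064 ]
r3 [ 0.4574 -0.0818  0.064 ]
g [ 0.5414 -0.3509  0.064 ]
knobhead [0.4396 0.2919 0.045 ]
knobtip [0.4394 0.275  0.045 ]
plinthcorner1 [0.5296 0.2994 0.07  ]
plinthcorner2 [0.3587 0.3161 0.07  ]
loupe [0.4547 0.0183 0.02  ]
tw1 [ 0.5503 -0.1764  0.005 ]
tw2 [ 0.4307 -0.1787  0.005 ]
```

View pics/cb.png

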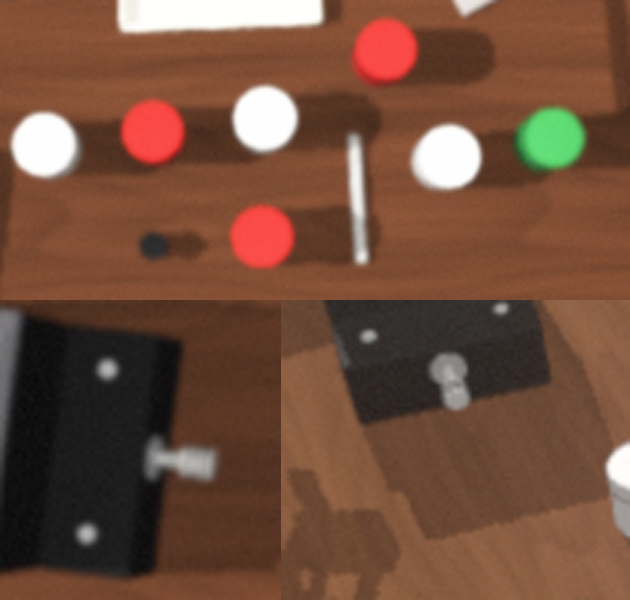

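The crop confirms it. The pale metallic tins with grey sides are at (205,228), (279,219) and (339,232); the red and green ones are decoys. The knob head spans (140–147,268), and the winder axis is turned about 5°. I'll go above the knob first.

>>> arm_command --moves '[0,0,-4,0,-3.4,-2.2,0,0,-3.4,-2.2,0,0,-3.4,-2.2,0,0,-3.4,-2.2,0,0,-3.4,-2.2,0,7,0,0,0,7,0,0,0,7,0,0,0,7,0,0,0,7,0,0,0,7,0,0,0,7]' --fingers 70 --squeeze 30

```text
time: 1.1
ee_pos: [0.3721, 0.3942, 0.2231]
eef_rot: [0.605, 0.796, -0.0, -0.0]
ft_force: [0.7, -0.5, 0.2]
width: 0.061
grip_force: 0.0
```

```bash
cat >> h.py <<'E'
def to(s,xy,z,yaw):
    "delta in tool frame (cm) after turning by the printed turn; yaw = world angle of tool y, deg"
    M=R.from_quat(s["eef_rot"]).as_matrix(); a=np.degrees(np.arctan2(M[1,1],M[0,1])); t=a-yaw
    d=np.array([*xy,z])-s["ee_pos"]; M2=M@R.from_euler("z",t,degrees=True).as_matrix()
    print("t",round(s["time"],2),"pos",s["ee_pos"].round(4),"yaw",a.round(1),"turn",t.round(1),"now-axes",(M.T@d*100).round(2),"after-turn",(M2.T@d*100).round(2),"F",s["ft_force"].round(1),"w",round(s["width"],4),"g",round(s["grip_force"],1))
E
python3 - <<'E'
from bench import r
from h import *
to(r.read_state(),(.4395,.2875),.026,-5.4)
E
```

```text
t 1.1 pos [0.3721 0.3942 0.2231] yaw 15.6 turn 21.0 now-axes [-12.08   3.64  19.71] after-turn [-9.98  7.72 19.71] F [ 0.7 -0.5  0.2] w 0.061 g 0.0
```

>>> arm_command --moves '[0,0,0,7,0,0,0,7,0,0,0,7,-3.3,2.5,0,0,-3.3,2.6,0,0,-3.4,2.6,0,0,0,0,4,0,0,0,4,0,0,0,3,0,0,0,1,0,0,0,0,0]' --fingers 60

```text
time: 2.02
ee_pos: [0.4378, 0.2881, 0.1011]
eef_rot: [0.738, 0.675, -0.003, -0.0]
ft_force: [0.0, -0.3, 0.9]
width: 0.0522
grip_force: 0.0
```

```bash
python3 - <<'E'
from bench import r
from h import *
to(r.read_state(),(.4395,.2875),.026,-5.4)
a=r.camera("top")[:,:,::-1];b=r.camera("side")[:,:,::-1]
cv2.imwrite("pics/k1.png",np.hstack([cv2.resize(a[215:315,80:180],(400,400),interpolation=2),cv2.resize(b[70:170,130:230],(400,400),interpolation=2)]))
j=r.camera_info("side"); print(w2p(j,[r.read_state()["ee_pos"],(.4395,.2875,.045)]))
E
```

```text
t 2.02 pos [0.4378 0.2881 0.1011] yaw -5.1 turn 0.3 now-axes [-0.02  0.2   7.51] after-turn [-0.01  0.2   7.51] F [ 0.  -0.3  0.9] w 0.0522 g 0.0
[[177.64271533 131.35101164]
 [181.78606702 147.79213999]]
```

View pics/k1.png

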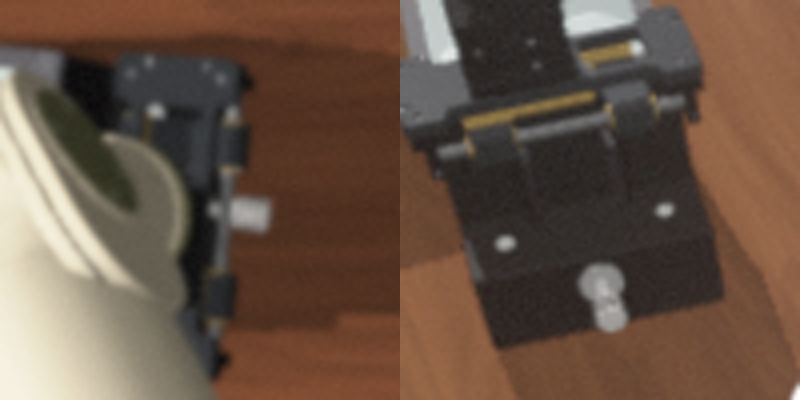

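The close view shows the head at side (182,149) and top (142.5,268.5), which agrees with the estimate. Descending and closing.

>>> arm_command --moves '[0,0.2,2.5,0,0,0,2.5,0,0,0,2.4,0,0,0,0,0]'

```text
time: 2.45
ee_pos: [0.4402, 0.2885, 0.0277]
eef_rot: [0.738, 0.675, -0.001, -0.0]
ft_force: [-0.8, -0.2, -0.8]
width: 0.0523
grip_force: 0.0
```

>>> arm_command --moves '[0,0,0,0,0,0,0,0,0,0,0,0,0,0,0,0,0,0,0,0,0,0,0,0]' --fingers 0 --squeeze 40

```text
time: 2.95
ee_pos: [0.4417, 0.2893, 0.0302]
eef_rot: [0.738, 0.675, 0.001, -0.0]
ft_force: [-0.8, -0.5, -0.1]
width: 0.0203
grip_force: 0.0
```

>>> arm_command --moves '[0,0,0,0,0,0,0,0,0,0,0,0]'

```text
time: 3.2
ee_pos: [0.4413, 0.289, 0.0295]
eef_rot: [0.738, 0.675, 0.0, -0.0]
ft_force: [0.5, -0.4, -0.1]
width: 0.0032
grip_force: 0.0
```

The fingers closed on nothing. I'll look again.

```bash
python3 - <<'E'
from bench import r
from h import *
s=r.read_state();to(s,(.4395,.2875),.026,-5.4)
a=r.camera("top")[:,:,::-1];b=r.camera("side")[:,:,::-1]
cv2.imwrite("pics/k2.png",np.hstack([cv2.resize(a[215:315,80:180],(400,400),interpolation=2),cv2.resize(b[100:180,140:220],(400,400),interpolation=2)]))
for n in("top","side"): print(w2p(r.camera_info(n),[s["ee_pos"],s["ee_pos"]+[0,0,.019],(.4395,.2875,.045)]))
E
```

```text
t 3.2 pos [0.4413 0.289  0.0295] yaw -5.1 turn 0.3 now-axes [-0.17 -0.17  0.35] after-turn [-0.17 -0.17  0.35] F [ 0.5 -0.4 -0.1] w 0.0032 g 0.0
[[144.44207625 267.37817276]
 [142.69270327 267.37256136]
 [143.56102613 268.02243408]]
[[183.20866608 151.22818881]
 [181.99333446 146.40445538]
 [181.78606702 147.79213999]]
```

View pics/k2.png

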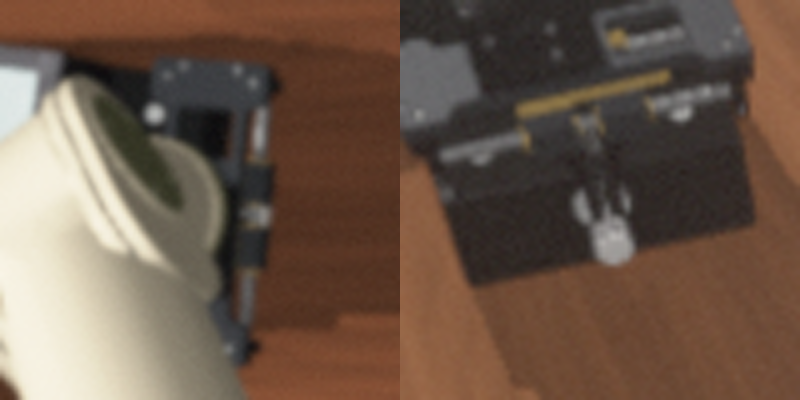

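```bash
python3 - <<'E'
import cv2,numpy as np
a=cv2.imread("pics/k1.png")[:,400:];b=cv2.imread("pics/k2.png")[:,400:]
g=lambda x:(255*(x/255.)**.4).astype(np.uint8)
o=np.hstack([g(a),g(b)])
cv2.circle(o,(590,245) and (190,245),3,(0,255,0),1)
cv2.circle(o,(400+int((183.2-140)*5),int(51.2*5)),3,(0,255,0),1)
cv2.imwrite("pics/k3.png",o)
E
```

```text
(no output)
```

View pics/k3.png

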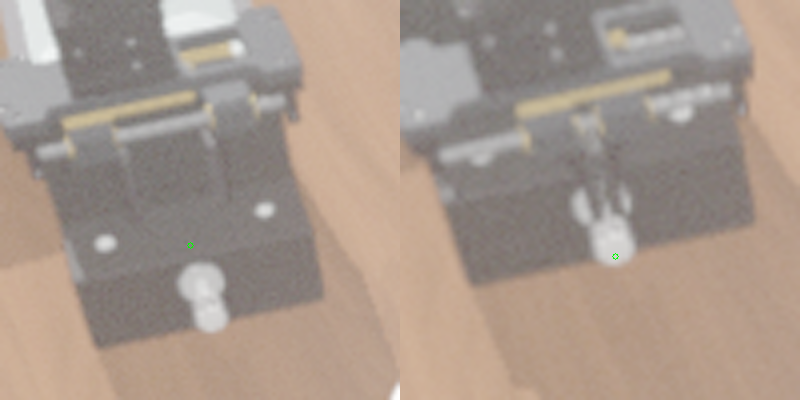

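Brightened, the picture suggests the closed tips end at about (600,210), just above the head's top edge. That puts the real fingertips about 3 cm higher than reported. I'll open, go lower (safe either way) and try again.

>>> arm_command --moves '[0,0,0,0,0,0,0,0,0,0,0,0,0,0,0,0,0,0,0,0,0,0,0,0,-0.2,0,0.6,0,0,0,0.5,0,0,0,0.4,0,0,0,0,0]' --fingers 50

```text
time: 4.13
ee_pos: [0.4405, 0.2865, 0.0132]
eef_rot: [0.738, 0.675, -0.001, -0.0]
ft_force: [-0.6, 1.2, -0.4]
width: 0.0433
grip_force: 0.0
```

>>> arm_command --moves '[0,0,0,0,0,0,0,0,0,0,0,0,0,0,0,0,0,0,0,0,0,0,0,0]' --fingers 0

```text
time: 4.63
ee_pos: [0.4405, 0.2872, 0.0145]
eef_rot: [0.738, 0.675, -0.0, -0.0]
ft_force: [-5.5, -1.5, 10.6]
width: 0.0114
grip_force: 12.6
```

```bash
python3 - <<'E'
from bench import r
from h import *
s=r.read_state();to(s,(.4395,.2875),.026,-5.4)
print(s["torque"])
E
```

```text
t 4.63 pos [0.4405 0.2872 0.0145] yaw -5.1 turn 0.3 now-axes [ 0.02 -0.11 -1.15] after-turn [ 0.02 -0.11 -1.15] F [-5.5 -1.5 10.6] w 0.0114 g 12.6
[-0.21698728  1.21376962 -0.0431333 ]
```

Contact, but only on the top chord of the head, so the real fingertips are about 4 cm above the reported TCP. I'll open and go lower in small steps, watching the force.

>>> arm_command --moves '[0,0,0,0,0,0,0,0,0,0,0,0,0,0,0,0,0,0,0,0,0,0,0.5,0,0,0,0.5,0,0,0,0,0]' --fingers 50

```text
time: 5.3
ee_pos: [0.4404, 0.2865, 0.0031]
eef_rot: [0.738, 0.675, -0.001, -0.0]
ft_force: [-0.7, -0.3, -0.8]
width: 0.0429
grip_force: 0.0
```

>>> arm_command --moves '[0,0,0.5,0,0,0,0.5,0,0,0,0,0,0,0,0,0]'

```text
time: 5.63
ee_pos: [0.4409, 0.2868, -0.006]
eef_rot: [0.738, 0.675, -0.0, -0.0]
ft_force: [0.9, -0.1, 0.4]
width: 0.0433
grip_force: 0.0
```

```bash
python3 - <<'E'
from bench import r
from h import *
s=r.read_state();to(s,(.4395,.2875),.026,-5.4)
b=r.camera("side")[:,:,::-1]
g=lambda x:(255*(x/255.)**.5).astype(np.uint8)
cv2.imwrite("pics/k4.png",g(cv2.resize(b[95:185,135:225],(600,600),interpolation=2)))
print((w2p(r.camera_info("side"),[s["ee_pos"],s["ee_pos"]+[0,0,.04]])-[135,95])*6.667)
E
```

```text
t 5.63 pos [ 0.4409  0.2868 -0.006 ] yaw -5.1 turn 0.3 now-axes [ 0.05 -0.14 -3.2 ] after-turn [ 0.05 -0.14 -3.2 ] F [ 0.9 -0.1  0.4] w 0.0433 g 0.0
[[336.5864008  436.16590896]
 [320.07434466 370.5924849 ]]
```

View pics/k4.png

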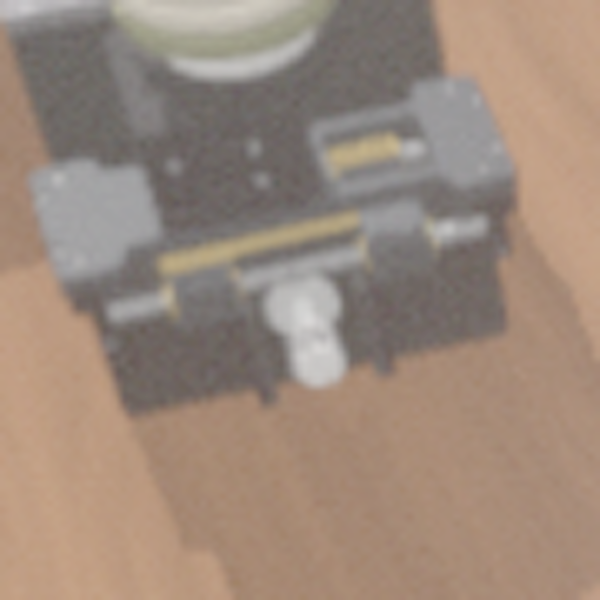

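The fingertips now sit at (265,400) and (388,370), either side of the head at (317,360). The real tips are about 31 mm above the reported z, at roughly z 0.025. Now I'll close and pull.

>>> arm_command --moves '[0,0,0,0,0,0,0,0,0,0,0,0,0,0,0,0,0,0,0,0]' --fingers 0 --squeeze 35

```text
time: 6.1
ee_pos: [0.4404, 0.2871, -0.0056]
eef_rot: [0.738, 0.675, -0.001, -0.0]
ft_force: [-4.3, -1.1, 3.7]
width: 0.0213
grip_force: 35.0
```

>>> arm_command --moves '[-0.4,0,0,0,-0.8,0,0,0,-0.8,0,0,0,-0.6,0,0,0,0,0,0,0]'

```text
time: 6.52
ee_pos: [0.4371, 0.2608, -0.0056]
eef_rot: [0.738, 0.675, -0.001, -0.001]
ft_force: [-8.1, -1.5, 6.1]
width: 0.0212
grip_force: 35.0
```

>>> arm_command --moves '[-0.3,-0.1,0,0,-0.3,0,0,0,0,0,0,0]'

```text
time: 6.77
ee_pos: [0.4368, 0.2581, -0.0053]
eef_rot: [0.737, 0.676, 0.002, -0.001]
ft_force: [-2.1, 12.6, -4.0]
width: 0.021
grip_force: 34.9
```

>>> arm_command --moves '[-0.2,0,0,0,0,0,0,0]'

```text
time: 6.93
ee_pos: [0.4369, 0.2581, -0.0052]
eef_rot: [0.737, 0.676, 0.003, -0.002]
ft_force: [-1.0, 18.4, -9.8]
width: 0.0209
grip_force: 34.9
```

Stop felt at 18 N with no slip, so the knob is fully out. Now push it home.

>>> arm_command --moves '[0.6,0,0,0,0.9,0,0,0,0.9,0,0,0,0.8,0,0,0,0.4,0,0,0,0,0,0,0]'

```text
time: 7.43
ee_pos: [0.4408, 0.2897, -0.0055]
eef_rot: [0.738, 0.675, 0.0, 0.0]
ft_force: [-0.2, 2.4, 1.0]
width: 0.0211
grip_force: 35.0
```

>>> arm_command --moves '[0.3,0,0,0,0,0,0,0]'

```text
time: 7.6
ee_pos: [0.4407, 0.2899, -0.0056]
eef_rot: [0.738, 0.675, -0.001, 0.001]
ft_force: [-2.9, -7.5, 8.0]
width: 0.0208
grip_force: 35.1
```

>>> arm_command --moves '[0.2,0,0,0,0,0,0,0]'

```text
time: 7.77
ee_pos: [0.4407, 0.2898, -0.0057]
eef_rot: [0.739, 0.674, -0.003, 0.001]
ft_force: [-5.3, -15.4, 13.1]
width: 0.0209
grip_force: 35.1
```

Fully home: 32 mm of travel and a firm stop at -15 N. I'll relax, open and rise.

>>> arm_command --moves '[-0.4,0,0,0,0,0,0,0,0,0,0,0,0,0,0,0,0,0,0,0,0,0,0,0]' --fingers 60

```text
time: 8.27
ee_pos: [0.4404, 0.2904, -0.0056]
eef_rot: [0.738, 0.675, 0.0, -0.0]
ft_force: [-0.1, -0.1, -0.5]
width: 0.0494
grip_force: 0.0
```

>>> arm_command --moves '[0,0,-3,0,0,0,-4,0,0,0,-4,0,0,0,0,0]' --fingers 90

```text
time: 8.6
ee_pos: [0.444, 0.2928, 0.1122]
eef_rot: [0.738, 0.675, 0.006, 0.0]
ft_force: [1.2, 1.1, 0.9]
width: 0.0712
grip_force: 0.0
```

```bash
python3 - <<'E'
from bench import r
from h import *
i=r.camera_info("top"); j=r.camera_info("side"); s=r.read_state()
im=cv2.imread("pics/top0.png")
for u,v in [(205,228),(278.7,219.3),(339.3,232)]:
    w=p2w(i,(u,v),.064); print(w, w2p(j,w).round(1)); to(s,w[:2],.012,-5.1)
b=r.camera("side"); cv2.imwrite("pics/s1.png",b[:,:,::-1])
hs=cv2.cvtColor(b,cv2.COLOR_RGB2HSV)
m=((hs[...,2]>215)&(hs[...,1]<40)).astype(np.uint8)
c,l,st,ce=cv2.connectedComponentsWithStats(m)
for k in range(1,c):
    if 60<st[k,4]<900: print(st[k],ce[k].round(1),p2w(j,ce[k],.064))
print("knob side px pred home",w2p(j,[.4405,.29,.045]))
E
```

```text
[0.5457 0.1128 0.064 ] [[237.1 169.5]]
t 8.6 pos [0.444  0.2928 0.1122] yaw -5.1 turn 0.0 now-axes [-17.11  11.66   9.97] after-turn [-17.1   11.66   9.97] F [1.2 1.1 0.9] w 0.0712 g 0.0
[ 0.5655 -0.0889  0.064 ] [[275.5 218.5]]
t 8.6 pos [0.444  0.2928 0.1122] yaw -5.1 turn 0.0 now-axes [-37.02  15.42   9.83] after-turn [-37.02  15.42   9.83] F [1.2 1.1 0.9] w 0.0712 g 0.0
[ 0.5271 -0.254   0.064 ] [[292.1 276.5]]
t 8.6 pos [0.444  0.2928 0.1122] yaw -5.1 turn 0.0 now-axes [-53.8   13.06   9.68] after-turn [-53.8   13.07   9.68] F [1.2 1.1 0.9] w 0.0712 g 0.0
[228 163  20  14 207] [237.5 169.2] [0.547  0.1134 0.064 ]
[266 210  21  17 283] [276.1 218.1] [ 0.5674 -0.0884  0.064 ]
[364 257  22  15  98] [374.3 263.7] [ 0.7101 -0.3065  0.064 ]
[282 267  23  21 390] [293.  276.8] [ 0.5287 -0.2555  0.064 ]
[  0 325   6  25 123] [  2.1 337.3] [-0.0554 -0.1193  0.064 ]
knob side px pred home [[181.85285068 147.17835301]]
```

Both cameras agree on the tins: (0.546,0.113), (0.566,-0.089) and (0.528,-0.255). Going to the first.

>>> arm_command --moves '[-3.4,2.3,0,0,-3.4,2.3,0,0,-3.4,2.3,0,0,-3.4,2.3,0,0,-3.4,2.3,0,0,0,0,2,0,0,0,2,0,0,0,0,0,0,0,0,0]' --fingers 88

```text
time: 9.4
ee_pos: [0.5386, 0.1105, 0.0632]
eef_rot: [0.738, 0.675, -0.001, -0.001]
ft_force: [0.0, 0.1, 1.0]
width: 0.0762
grip_force: 0.0
```

```bash
python3 - <<'E'
from bench import r
from h import *
s=r.read_state(); to(s,(.546,.113),-.013,-5.1)
E
```

```text
t 9.4 pos [0.5386 0.1105 0.0632] yaw -5.1 turn 0.0 now-axes [0.33 0.73 7.62] after-turn [0.33 0.73 7.62] F [0.  0.1 1. ] w 0.0762 g 0.0
```

>>> arm_command --moves '[0.3,0.7,0,0,0,0,1,0,0,0,2.5,0,0,0,2.5,0,0,0,1.5,0,0,0,0,0,0,0,0,0]'

```text
time: 9.98
ee_pos: [0.5471, 0.1132, -0.0107]
eef_rot: [0.738, 0.675, -0.0, -0.0]
ft_force: [1.9, -0.7, 0.3]
width: 0.0767
grip_force: 0.0
```

>>> arm_command --moves '[0,0,0,0,0,0,0,0,0,0,0,0,0,0,0,0,0,0,0,0,0,0,0,0,0,0,0,0]' --fingers 0 --squeeze 30

```text
time: 10.57
ee_pos: [0.5476, 0.1132, -0.0099]
eef_rot: [0.738, 0.675, 0.001, 0.0]
ft_force: [-1.9, 0.6, 6.0]
width: 0.0535
grip_force: 30.0
```

```bash
python3 - <<'E'
from bench import r
from h import *
s=r.read_state(); to(s,(.546,.113),-.013,-5.1)
b=r.camera("side")[:,:,::-1]
cv2.imwrite("pics/g1.png",cv2.resize(b[110:250,170:310],(600,600),interpolation=2))
E
```

```text
t 10.57 pos [ 0.5476  0.1132 -0.0099] yaw -5.1 turn 0.0 now-axes [-0.03 -0.16  0.31] after-turn [-0.03 -0.16  0.31] F [-1.9  0.6  6. ] w 0.0535 g 30.0
```

View pics/g1.png

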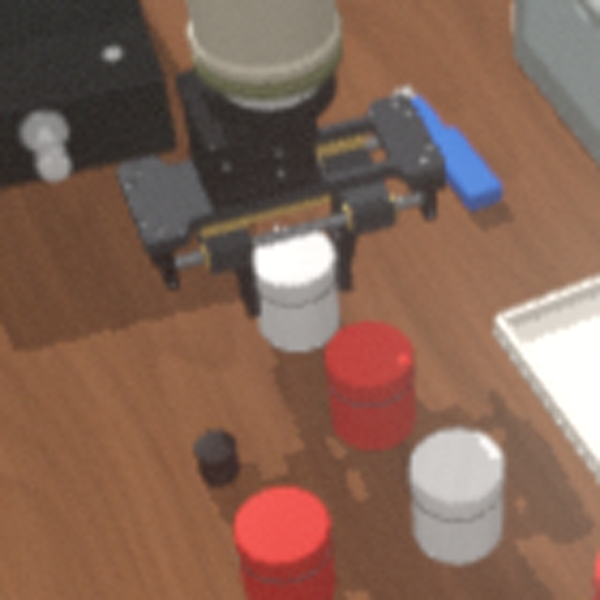

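The tin at (297,290) is gripped squarely across its body, and the knob at (50,160) is home. Lifting to heft.

>>> arm_command --moves '[0,0,-0.5,0,0,0,-1.5,0,0,0,-1.5,0,0,0,-0.5,0,0,0,0,0,0,0,0,0,0,0,0,0,0,0,0,0]'

```text
time: 11.28
ee_pos: [0.5465, 0.1128, 0.0285]
eef_rot: [0.738, 0.675, -0.001, -0.0]
ft_force: [0.6, 0.1, -1.0]
width: 0.0534
grip_force: 30.0
```

```bash
cat > w.py <<'E'
from bench import r
from h import *
f=[];q=[]
for k in range(8):
    s=r.read_state(); f.append(s["ft_force"]); q.append(s["joint_torque"]); r.camera("top") 
f=np.array(f); print("F",f.mean(0).round(2),"sd",f.std(0).round(2),"mass g",(-f[:,2].mean()/9.81*1000).round(0),"tau",np.mean(q,0).round(2)); to(r.read_state(),(.546,.113),-.0099,-5.1)
E
python3 w.py
```

```text
F [ 0.04  0.05 -1.53] sd [0.35 0.43 0.44] mass g 156.0 tau [-0.000e+00 -5.429e+01  5.240e+00 -3.393e+01 -6.000e-02  2.000e-02
  0.000e+00]
t 11.68 pos [0.5471 0.113  0.0294] yaw -5.1 turn 0.0 now-axes [-0.01 -0.11  3.93] after-turn [-0.01 -0.11  3.93] F [ 0.  -0.5 -1.1] w 0.0532 g 30.0
```

About 156 g, so light. Setting it back.

>>> arm_command --moves '[0,0,1.5,0,0,0,1.5,0,0,0,0.7,0,0,0,0.2,0,0,0,0.1,0,0,0,0,0]'

```text
time: 12.18
ee_pos: [0.5469, 0.113, -0.0101]
eef_rot: [0.738, 0.675, -0.0, -0.0]
ft_force: [-0.4, 0.2, 1.2]
width: 0.0536
grip_force: 30.0
```

>>> arm_command --moves '[0,0,0,0,0,0,0,0,0,0,0,0,0,0,0,0,0,0,0,0,0,0,-1,0,0,0,-3,0,0,0,-4,0,0,0,-2.5,0,0,0,0,0]' --fingers 88

```text
time: 13.02
ee_pos: [0.5507, 0.1136, 0.1011]
eef_rot: [0.738, 0.675, 0.004, 0.002]
ft_force: [0.4, -0.3, 1.6]
width: 0.0767
grip_force: 0.0
```

```bash
python3 - <<'E'
from bench import r
from h import *
s=r.read_state(); to(s,(.5665,-.0887),-.011,-5.1)
E
```

```text
t 13.02 pos [0.5507 0.1136 0.1011] yaw -5.1 turn -0.0 now-axes [-20.06   3.29  11.16] after-turn [-20.06   3.28  11.16] F [ 0.4 -0.3  1.6] w 0.0767 g 0.0
```

>>> arm_command --moves '[-4,0.7,0,0,-4,0.7,0,0,-4,0.7,0,0,-4,0.7,0,0,-4,0.8,0,0,0,0,3,0,0,0,0,0,0,0,0,0]'

```text
time: 13.68
ee_pos: [0.5643, -0.0893, 0.0639]
eef_rot: [0.738, 0.675, -0.001, -0.001]
ft_force: [0.8, 0.5, 0.5]
width: 0.0766
grip_force: 0.0
```

```bash
python3 - <<'E'
from bench import r
from h import *
s=r.read_state(); to(s,(.5668,-.0887),-.0105,-5.1)
E
```

```text
t 13.68 pos [ 0.5643 -0.0893  0.0639] yaw -5.1 turn -0.0 now-axes [0.08 0.27 7.44] after-turn [0.08 0.27 7.44] F [0.8 0.5 0.5] w 0.0766 g 0.0
```

>>> arm_command --moves '[0.1,0.2,1,0,0,0,2.5,0,0,0,2.5,0,0,0,1.4,0,0,0,0,0,0,0,0,0]'

```text
time: 14.18
ee_pos: [0.5677, -0.0875, -0.0092]
eef_rot: [0.737, 0.676, 0.0, -0.0]
ft_force: [-0.1, 0.0, 0.5]
width: 0.0769
grip_force: 0.0
```

>>> arm_command --moves '[0,0,0,0,0,0,0,0,0,0,0,0,0,0,0,0,0,0,0,0,0,0,0,0,0,0,0,0]' --fingers 0

```text
time: 14.77
ee_pos: [0.5679, -0.0886, -0.0089]
eef_rot: [0.738, 0.675, 0.0, 0.0]
ft_force: [-1.2, 0.4, 5.4]
width: 0.0539
grip_force: 30.0
```

>>> arm_command --moves '[0,0,-0.5,0,0,0,-1.5,0,0,0,-1.5,0,0,0,-0.5,0,0,0,0,0,0,0,0,0,0,0,0,0,0,0,0,0]'

```text
time: 15.43
ee_pos: [0.5666, -0.0885, 0.0294]
eef_rot: [0.738, 0.675, -0.001, -0.001]
ft_force: [-0.6, -0.5, -2.4]
width: 0.0535
grip_force: 30.0
```

```bash
python3 w.py
```

```text
F [-0.01 -0.13 -3.  ] sd [0.34 0.54 0.29] mass g 305.0 tau [-1.000e-02 -5.591e+01  7.510e+00 -3.449e+01 -5.000e-02  5.000e-02
  0.000e+00]
t 15.83 pos [ 0.5674 -0.0886  0.0304] yaw -5.1 turn 0.0 now-axes [19.89 -3.91  4.03] after-turn [19.89 -3.92  4.03] F [ 0.7  0.  -2.8] w 0.0534 g 30.0
```

About 305 g. Setting it back and going to the third.

>>> arm_command --moves '[0,0,1.5,0,0,0,1.5,0,0,0,0.7,0,0,0,0.2,0,0,0,0.1,0,0,0,0,0]'

```text
time: 16.33
ee_pos: [0.567, -0.0886, -0.009]
eef_rot: [0.738, 0.675, -0.0, -0.0]
ft_force: [-2.4, 0.3, -0.3]
width: 0.0534
grip_force: 30.0
```

>>> arm_command --moves '[0,0,0,0,0,0,0,0,0,0,0,0,0,0,0,0,0,0,0,0,0,0,-1,0,0,0,-3,0,0,0,-4,0,0,0,-2.5,0,0,0,0,0]' --fingers 88

```text
time: 17.17
ee_pos: [0.5708, -0.0894, 0.1021]
eef_rot: [0.738, 0.675, 0.003, 0.003]
ft_force: [1.0, -0.3, -0.2]
width: 0.0762
grip_force: 0.0
```

>>> arm_command --moves '[-4.1,-0.6,0,0,-4.1,-0.6,0,0,-4.1,-0.6,0,0,-4.1,-0.6,0,0,0,0,3,0,0,0,0,0,0,0,0,0]'

```text
time: 17.75
ee_pos: [0.528, -0.2495, 0.0649]
eef_rot: [0.738, 0.675, -0.001, -0.001]
ft_force: [0.1, 1.2, -0.4]
width: 0.0764
grip_force: 0.0
```

```bash
python3 - <<'E'
from bench import r
from h import *
s=r.read_state(); to(s,(.528,-.2547),-.0095,-5.1)
E
```

```text
t 17.75 pos [ 0.528  -0.2495  0.0649] yaw -5.1 turn -0.0 now-axes [-0.53  0.06  7.44] after-turn [-0.53  0.06  7.44] F [ 0.1  1.2 -0.4] w 0.0764 g 0.0
```

>>> arm_command --moves '[-0.5,0,1,0,0,0,2.5,0,0,0,2.5,0,0,0,1.4,0,0,0,0,0,0,0,0,0]'

```text
time: 18.25
ee_pos: [0.529, -0.2542, -0.0082]
eef_rot: [0.737, 0.676, -0.0, -0.0]
ft_force: [0.5, -0.0, 1.1]
width: 0.0769
grip_force: 0.0
```

>>> arm_command --moves '[0,0,0,0,0,0,0,0,0,0,0,0,0,0,0,0,0,0,0,0,0,0,0,0,0,0,0,0]' --fingers 0

```text
time: 18.83
ee_pos: [0.529, -0.2549, -0.0079]
eef_rot: [0.738, 0.675, 0.0, 0.0]
ft_force: [-0.8, 1.3, 6.6]
width: 0.0536
grip_force: 30.0
```

>>> arm_command --moves '[0,0,-0.5,0,0,0,-1.5,0,0,0,-1.5,0,0,0,-0.5,0,0,0,0,0,0,0,0,0,0,0,0,0,0,0,0,0]'

```text
time: 19.5
ee_pos: [0.5278, -0.2545, 0.0304]
eef_rot: [0.738, 0.675, -0.0, -0.001]
ft_force: [-0.6, -0.4, -4.2]
width: 0.0533
grip_force: 30.0
```

```bash
python3 w.py
```

```text
F [-0.18 -0.08 -4.06] sd [0.49 0.34 0.57] mass g 414.0 tau [-1.000e-02 -5.731e+01  9.450e+00 -3.487e+01 -3.000e-02  7.000e-02
  0.000e+00]
t 19.9 pos [ 0.5285 -0.2548  0.0313] yaw -5.1 turn 0.0 now-axes [36.79 -1.51  4.13] after-turn [36.79 -1.52  4.13] F [-0.7  0.3 -3.5] w 0.0532 g 30.0
```

About 414 g against 305 and 156 g, so the third is the heaviest. Raising it to about 20 cm.

>>> arm_command --moves '[0,0,-1.5,0,0,0,-3,0,0,0,-3,0,0,0,-3,0,0,0,-3,0,0,0,-2,0,0,0,-1,0,0,0,0,0,0,0,0,0,0,0,0,0,0,0,0,0]'

```text
time: 20.82
ee_pos: [0.5277, -0.2544, 0.1946]
eef_rot: [0.738, 0.675, -0.001, -0.001]
ft_force: [-0.6, -0.5, -3.7]
width: 0.0536
grip_force: 30.0
```

```bash
python3 w.py; python3 - <<'E'
from bench import r
from h import *
b=r.camera("side")[:,:,::-1]; cv2.imwrite("pics/end.png",b)
E
```

```text
F [-0.18  0.1  -3.67] sd [0.51 0.5  0.5 ] mass g 375.0 tau [-0.000e+00 -5.103e+01  6.550e+00 -4.039e+01 -4.000e-02  7.000e-02
  0.000e+00]
t 21.22 pos [ 0.5285 -0.2549  0.1963] yaw -5.1 turn 0.0 now-axes [36.8  -1.51 20.62] after-turn [36.8  -1.52 20.62] F [ 1.4  1.2 -4. ] w 0.0539 g 30.0
```

View pics/end.png

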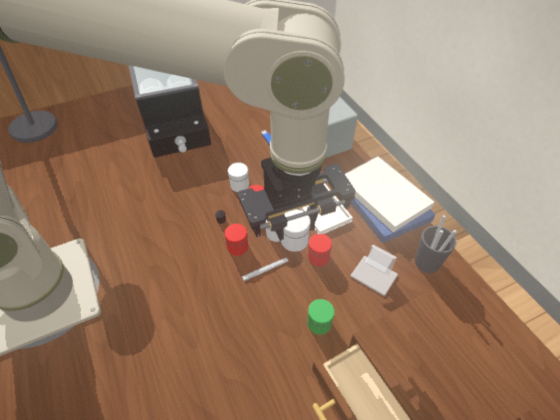

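The picture shows the third tin held upright at (295,235), well above the desk. The first tin stands at (238,177), the second at about (275,225), and the bystanders and knob are undisturbed. Handing in.

```bash
python3 -c "
from bench import r
print(r.close_job())"
```

```text
the job is handed in; nothing more can be done
None
```

I pulled the winder knob fully out and pushed it home, set the two lighter tins (about 156 g and 305 g) back where they stood, and handed the job in with the heaviest tin (about 400 g) held upright about 20 cm above the desk.

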